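# Lock a jar in the labelling jig

## Robot

A 6-joint arm with a two-finger parallel gripper is mounted at the origin on the work surface. World frame = base frame: x ahead of the robot, y to its left, z up, the work surface at z = 0. Lengths are in mm, angles in degrees, forces in N, time in s.
With the tool pointing down it reaches from about 375 to 925 mm from the base axis. Payload 5.7 kg.
Tool frame: the origin (TCP) lies at the very end of the fingers, on their centre line; the grasp point (between the pads) lies 19 mm behind it; z points along the fingers, y is the line along which they close (so a half turn about z gives the same grasp; the last joint's range is limited). The gripper opens to 85 mm and grips with 20 to 120 N. Pads are 22 mm wide; open, the fingers measure 114 mm over their backs; the gripper's body (76 mm by 85 mm) begins 54 mm behind the grasp point. The pads swing forward as they close: fully open they stand 13 mm farther back than shut.
Start: joints at [-6.595, 20.558, 86.54, -0, 72.909, -6.595], TCP at [599.969, -0.004, 231.267] pointing down, gripper open.
Joint ranges: [-170.27, 170.27], [-57.76, 135], [12.27, 136.19], [-55.21, 235.2], [11.17, 155.16], [-170.74, 170.74]. Speed limits (degrees/s): [136.94, 136.94, 180, 180, 180, 180].

## Interface

Orientations are given as a 3x3 rotation matrix whose columns are the frame's x, y, z axes.
In Python, from workcell import r gives the robot as it stands. The module is installed in compiled form; this text tells all that it offers.
- The arm moves only by the tool servo_tool, never from a script. Its argument "plan" is a list of rows, each a list of 6 numbers: the shift along the world's x, y, z in mm, then the turn, a rotation vector about the world's x, y, z in degrees. A call has 1 to 5 rows; each row is the pose to reach, as a shift and turn from the pose commanded when the call began; what a row does not reach only later rows make up. A row lasts 1/10 s, in which the tool goes at most 50 mm and 8.59 degrees, less where a joint would pass 70% of its speed; a pose out of reach is approached as far as the arm can. A call with a gripper value outside its range is refused whole. "claw" is the opening, from 0 (shut) to 1 (fully open), set as the call begins (left out, the last holds). The fingers move at their own pace and stop on an object; the grip force is fixed at half the most. Time passes only in rows, so rows that repeat a pose let the fingers close. It gives the time, the measured TCP pose, the force, the opening and the grip force at its end, in the units of the state.
- r.sense(): the state, without advancing time (a new reading comes with each control period).
- r.capture(name): name is "scene" or "side" or "wrist"; returns the picture (384x512x3 uint8, red, green, blue); there is no depth.
- r.calibration(name): a dict with "vfov" (degrees; the focal length in pixels is half the picture's height over the tangent of half this angle, whatever the lens; pixels are square), "cx", "cy" (the principal point, pixels), "extrinsics" (4x4, takes a point from world to camera coordinates); the wrist camera has in their place "mount" (4x4, takes a point from camera to tool coordinates, whose origin is the TCP and whose axes are the flange's). Camera axes: x right, y down, z forward; pixel columns grow to the right and rows downward; lengths in mm; the calibration is good to about 2 mm. The wrist camera is an equidistant fisheye: a pixel r from the principal point sees the ray r / f radians off the axis. A picture is of the moment at which its call begins: read the wrist's pose just before it. calibration takes no time and is no camera call.
- r.job_done(): hands the job in; it is judged then, once.
The state is a dict: "time": time; "joints": joint angles; "qvel": joint speeds; "tau": joint torques, N m; "tool_pos": TCP position; "orientation": TCP orientation; "contact_force": force on the tool from outside, world axes, zero at the start; "wrist_torque": the same for the moment, N m; "gripper_width": finger opening in mm; "grasp_force": force on a finger pad.
Only numpy, scipy, OpenCV 4.12 (cv2) and the standard library are available. Lean on these libraries where they do the work, as an engineer would, in place of code of your own. Each camera call takes 0.05 s, during which the arm holds its last target. There are 200 camera calls.

## Task

Get the jar that stands in the wooden labelling jig ready for its label: push it along the channel until it stands snug against the dark stop block at the end, then flip the red-knobbed lever over past its centre so that it snaps across and its yellow bar drops behind the jar. Only push with the fingers: do not grip or lift the jar or the lever knob, keep the jar standing, leave everything else on the counter where it is, and finish clear of everything.

Things in the scene. Friction and masses are not known exactly. Their poses are not given: they have to be found in the camera images.
- jig: Fixed wooden labelling jig, a board 240 x 190 x 12 mm (own x -120 to 120, own y -65 to 125). Origin on its underside, on the channel's centre line; own x runs along the channel to the stop, z up. Board top at z 12. Two aluminium rails (12 mm high over the board, inner faces at own y -35 and 35) form the channel, open at its low-x end.
- jig_stop (a point): Point on the working face of the jig's dark stop block, on the channel's centre line at board-top height: jig x 87, y 0, z 12. The block is 90 mm wide and 45 mm high over the board. A jar that touches it has its axis 32 mm before it, at jig x 55.
- jar: Loose brown jar with cream label and copper lid, 70 mm tall: body 64 mm in diameter up to 40 mm high, then a shoulder and a lid 56 mm in diameter; about 0.25 kg, standing in the jig's channel 35 to 75 mm short of the stop. Origin at the centre of its underside, z up.
- gate (a joint): Toggle lever angle (rad). 0: open, the start, yellow bar raised, red knob leaning out to the jig's +y side (0.45 rad off upright). 1.5: locked, bar level across the channel behind the homed jar, knob leaning over it. Dead centre 0.75 (handle upright: 0.45): a spring snaps it to the nearer end. Leaving 0 takes about 3.5 N at the knob. It cannot lock unless the jar is home.
- gate_hinge (a point): Point on the lever's hinge axis, in the plane of the handle: jig x -26, y 55, z 42. The axis is parallel to the jig's x. A dark steel bearing block (18 mm along x, 24 mm along y) stands at jig x -8, y 57, top at jig z 54. The yellow bar (12 mm thick, reaching 69 mm from the axis) is at jig x 12; raised, it stands nearly upright, its top at jig z 111.
- gate_knob (a point): Centre of the red ball knob (24 mm in diameter) at the end of the lever's handle, a steel rod 10 mm thick, 80 mm from hinge axis to knob centre, swinging across the channel in the plane jig x -26. Knob open: jig y 90, z 114; upright: y 55, z 122; at dead centre: y 31, z 118; locked: y -14, z 82.
- board: Fixed pale serving board with rounded ends, 380 x 140 x 12 mm, long along its own x, carrying three other jars. Origin centre of underside. Leave alone.
- spread0: Bystander: honey-coloured jar, 64 mm diameter, 70 mm tall, on the serving board; origin centre of underside.
- spread1: Bystander: brown jar with lilac label, 64 mm diameter, 70 mm tall, on the serving board; origin centre of underside.
- spread2: Bystander: red jar with pink label, 64 mm diameter, 70 mm tall, on the serving board; origin centre of underside.
- giftbox: Bystander: loose shallow wooden gift box, 150 x 150 x 45 mm; origin centre of underside.
- tin: Bystander: green tin with yellow label, 72 mm diameter, 60 mm tall; origin centre of underside.
- labels: Bystander: cream roll of labels lying flat, 70 mm diameter, 30 mm high; origin centre of underside.
- mallet: Bystander: small wooden chocolate mallet, handle 180 mm along its own x, head 44 mm thick and 70 mm wide at own x 90; origin under the handle's middle.
There are look-alikes about, which are no part of the job. Leave any blue, purple or turquoise look-alike of the jar alone.

How it is judged (in metres and radians):
On the way, in this order (a step that is already met when the one before it is completed fails the run):
1. the jar stands home against the stop (within 6 mm), the lever still open (x of jar in the frame of jig between 0.049 and 0.06 m and angle between jar's own z axis and vertical below 0.1 rad and z of jar in the frame of jig below 0.016 m and value of joint gate below 0.3 rad), for 0.2 s.
2. the lever has snapped over to its locked end (value of joint gate above 1.42 rad), for 0.2 s.
At the end, for the whole second after the job is handed in: The jar stands upright (within 0.1 rad) on the jig's board within 6 mm of touching the stop, at rest, and the lever rests at its locked end (joint above 1.42 of 1.5 rad) (x of jar in the frame of jig between 0.049 and 0.06 m and angle between jar's own z axis and vertical below 0.1 rad and z of jar in the frame of jig below 0.016 m and value of joint gate above 1.42 rad and linear speed of jar below 0.02 m/s and velocity of joint gate below 0.1 rad/s).
It fails at once if the jar is lifted more than 10 mm off the jig (z of jar in the frame of jig above 0.022 m).
It fails at once if the jar is tipped by more than 0.4 rad (angle between jar's own z axis and vertical above 0.4 rad).
It fails at once if the jar is taken between the fingers (horizontal distance between the grasp point and jar below 0.02 m and z of the grasp point in the frame of jig below 0.083 m).
It fails at once if the lever's knob is taken between the fingers (distance between the grasp point and gate_knob below 0.01 m).
It fails at once if a bystander is moved by more than 20 mm or tipped over (distance of any of spread0, spread1, spread2, giftbox, tin, labels, mallet from where it was at the start of the episode above 0.02 m or angle between any of spread0, spread1, spread2, giftbox, tin, labels, mallet's own z axis and vertical above 0.4 rad).
It also fails if it takes over 48 s, if anything falls off the work surface, if the arm or the gripper's body presses on something with over 40 N, if the wrist force passes 120 N, or if a joint passes its speed limit or range.

## Working session

There is one attempt and no reset: what is moved stays moved. The work goes in short steps, Python scripts to look and compute and a tool call to move; the robot and the scene stay as the last step left them, time stands still between calls to the robot, and variables do not carry over. Pictures are saved under pics/ and viewed, at most 10 in all, crops included, and the job is handed in when it is done.

Besides the shell and the picture viewer there is one more tool, called after "Call:" by a JSON object that holds its "fn" and its "kwargs". servo_tool: Moves the arm, as the interface text tells. Its arguments: {"type":"object","properties":{"plan":{"type":"array"},"claw":{"type":"number"}},"required":["plan"]}

```bash
mkdir -p pics
python3 - <<'E'
from workcell import r
import cv2,numpy as np
np.set_printoptions(precision=4,suppress=True)
for n in("scene","side"):
    cv2.imwrite(f"pics/{n}0.png",cv2.resize(r.capture(n)[...,::-1],(800,600),interpolation=cv2.INTER_CUBIC)); c=r.calibration(n); print(n,c)
print(r.calibration("wrist")); s=r.sense(); print(s["time"],s["orientation"])
E
```

```text
scene {'vfov': 47.00895308623624, 'cx': 252.23679213373333, 'cy': 188.94324396298396, 'extrinsics': array([[  -0.8488,    0.5288,   -0.0011,  511.5815],
       [   0.3151,    0.5042,   -0.8041, -117.9999],
       [  -0.4246,   -0.6828,   -0.5946, 1680.2025],
       [   0.    ,    0.    ,    0.    ,    1.    ]])}
side {'vfov': 46.87942982021521, 'cx': 253.4560269819639, 'cy': 188.3262716607624, 'extrinsics': array([[  -0.9234,   -0.3838,   -0.0081,  537.6578],
       [  -0.236 ,    0.5841,   -0.7766,  191.3553],
       [   0.3028,   -0.7152,   -0.6299, 1473.7718],
       [   0.    ,    0.    ,    0.    ,    1.    ]])}
{'vfov': 65.70646984690485, 'cx': 254.78103394746918, 'cy': 192.47327891875267, 'mount': array([[  -0.0008,   -0.9502,   -0.3116,   80.293 ],
       [   1.    ,   -0.001 ,    0.0004,    0.0055],
       [  -0.0007,   -0.3116,    0.9502, -142.7022],
       [   0.    ,    0.    ,    0.    ,    1.    ]])}
0.1 [[-0.      1.     -0.0017]
 [ 1.      0.      0.0002]
 [ 0.0002 -0.0017 -1.    ]]
```

View pics/scene0.png

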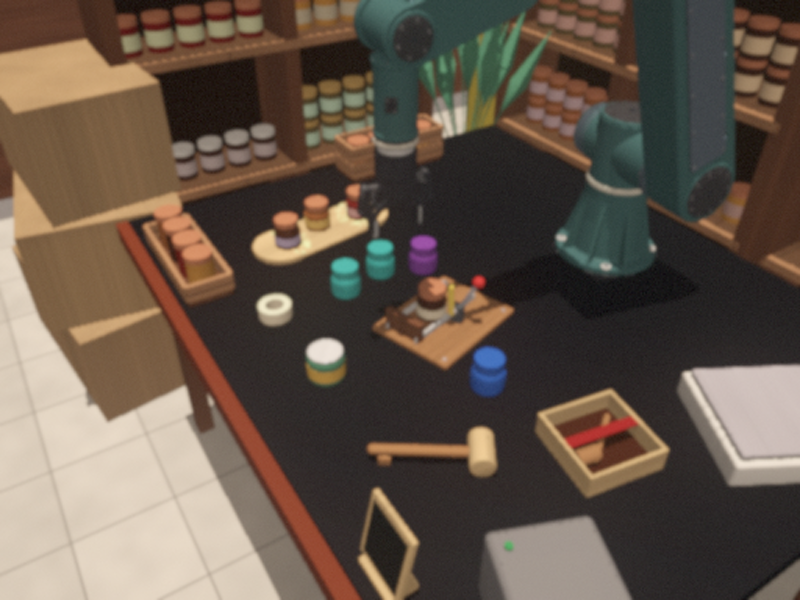

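View pics/side0.png

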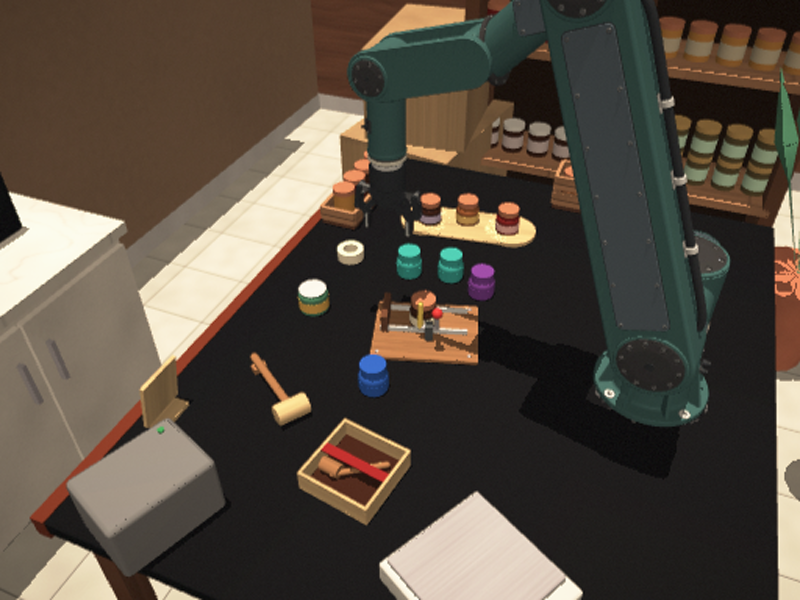

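The scene view shows the jig at (445,320), with the brown copper-lidded jar in it at (433,295). The side view shows the jig at (428,333), the stop on the left at (387,312) and the red knob at (437,314). The look-alikes in the scene view are turquoise (345,278) and (380,260), purple (423,253) and blue (488,371). Only the brown one stands in the jig, so that is the one meant. I'll confirm it in an enlarged crop.

Run:
```python
from workcell import r
import cv2,numpy as np
a=r.capture("scene")[...,::-1][165:245,230:340]; b=r.capture("side")[...,::-1][175:240,225:315]
a=cv2.resize(a,(770,560),interpolation=cv2.INTER_CUBIC); b=cv2.resize(b,(720,520),interpolation=cv2.INTER_CUBIC)
cv2.imwrite("pics/a.png",a);cv2.imwrite("pics/b.png",b)
```

```text
(no output)
```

View pics/a.png

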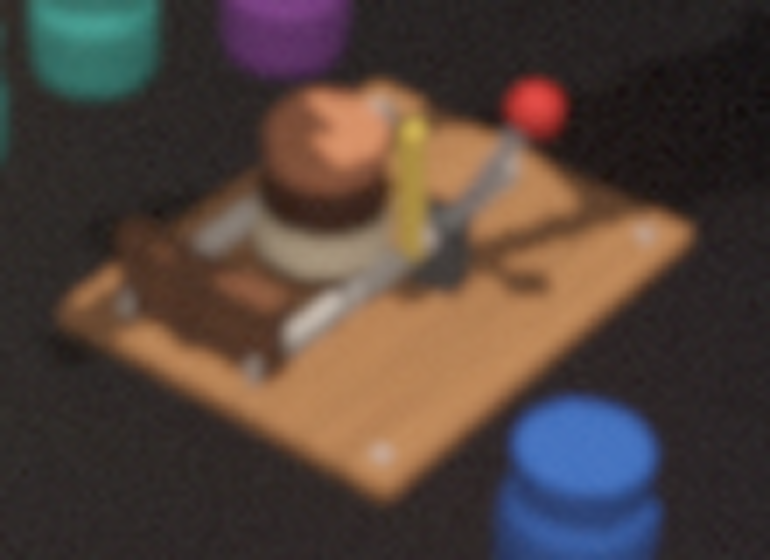

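View pics/b.png

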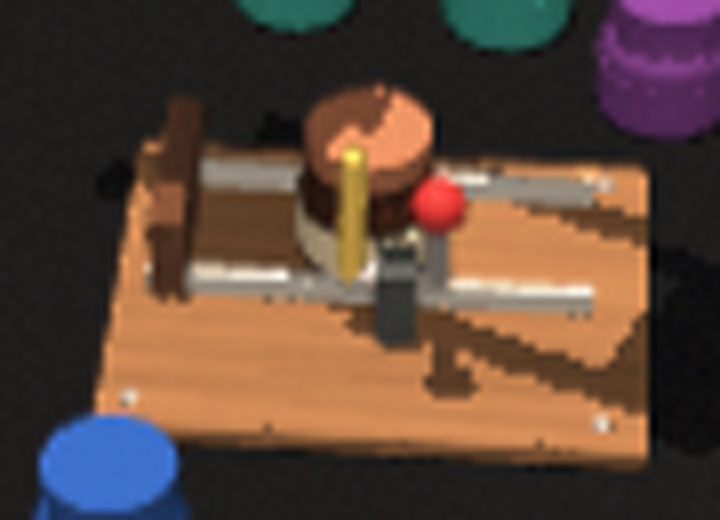

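Crop a confirms the brown jar with cream label and copper lid in the channel: lid top centre about (327,123), knob (537,107). In crop b the lid is at (369,128) and the knob at (439,205). Now I'll fit the jig pose.

```bash
cat > h.py <<'E'
import numpy as np
from workcell import r
def proj(n,P):
    c=r.calibration(n);E=c["extrinsics"];f=192/np.tan(np.radians(c["vfov"]/2))
    q=np.atleast_2d(P)@E[:3,:3].T+E[:3,3]
    return q[:,:2]/q[:,2:]*f+[c["cx"],c["cy"]]
def A(p):return (np.array(p)+.5)/7-.5+[230,165]
def B(p):return (np.array(p)+.5)/8-.5+[225,175]
def jw(T,P):
    c,s=np.cos(T[2]),np.sin(T[2]);P=np.atleast_2d(P)
    return np.c_[T[0]+c*P[:,0]-s*P[:,1],T[1]+s*P[:,0]+c*P[:,1],P[:,2]]
E
python3 - <<'E'
from h import *
from scipy.optimize import least_squares
np.set_printoptions(precision=2,suppress=True)
L=np.array([[120,-65,12],[120,125,12],[-120,125,12],[-120,-65,12],[-26,90,114.]])
a=A([[60,306],[385,492],[693,228],[385,80],[537,107]]); b=B([[143,143],[97,412],[648,458],[648,165],[439,205]])
f=lambda T:np.r_[proj("scene",jw(T,L))-a,proj("side",jw(T,L))-b].ravel()
s=least_squares(f,[600,200,0],x_scale=[100,100,1],loss="soft_l1"); T=s.x;print(T,np.degrees(T[2]));print(f(T).reshape(-1,2))
g=lambda q:np.r_[proj("scene",jw(T,[q[0],q[1],82]))-A([327,123]),proj("side",jw(T,[q[0],q[1],82]))-B([369,128])].ravel()
s=least_squares(g,[0,0]);print("jar",s.x,s.fun, jw(T,[*s.x,12]))
for p in([-120,0,12],[87,0,12],[-26,55,42],[-26,90,114],[55,0,12]):print(p,jw(T,p))
E
```

```text
[505.88  -0.39   0.3 ] 16.958413682985817
[[-0.17 -0.69]
 [ 0.19 -1.03]
 [ 0.53 -0.2 ]
 [-0.77 -0.49]
 [-0.15  0.37]
 [-0.18 -0.16]
 [-0.87  1.04]
 [-0.08 -0.33]
 [ 0.28  0.68]
 [-0.06  0.41]]
jar [8.15 0.23] [-0.06  0.24  0.16 -0.06] [[513.6   2.2  12. ]]
[-120, 0, 12] [[391.1 -35.4  12. ]]
[87, 0, 12] [[589.09  24.98  12.  ]]
[-26, 55, 42] [[464.97  44.63  42.  ]]
[-26, 90, 114] [[454.76  78.11 114.  ]]
[55, 0, 12] [[558.49  15.65  12.  ]]
```

Jig: origin (506,0), yaw 17°. The fit is good to under 1 px, and the jar at jig x 8 (47 mm short of the stop) fits the description. Next I move above the spot behind the jar with the fingers shut.

Call:
{"fn": "servo_tool", "kwargs": {"plan": [[-49,-5,-10,0,0,6],[-98,-11,-20,0,0,12],[-147,-16,-40,0,0,17],[-147,-16,-70,0,0,17],[-147,-16,-91,0,0,17]], "claw": 0}}

```text
time: 0.7
tool_pos: [450.2, -15.8, 139.2]
orientation: [[-0.292, 0.956, -0.002], [0.956, 0.292, 0.0], [0.001, -0.002, -1.0]]
contact_force: [-0.2, -1.1, -0.9]
gripper_width: 12.0
grasp_force: 0.0
```

Call:
{"fn": "servo_tool", "kwargs": {"plan": [[0,0,0,0,0,0],[0,0,0,0,0,0],[0,0,0,0,0,0]]}}

```text
time: 1.0
tool_pos: [454.3, -16.2, 141.3]
orientation: [[-0.292, 0.956, 0.002], [0.956, 0.292, -0.0], [-0.001, 0.002, -1.0]]
contact_force: [-0.6, 0.2, 0.1]
gripper_width: 0.2
grasp_force: 0.0
```

Run:
```python
from h import *
import cv2
s=r.sense();print(s["tool_pos"],s["orientation"],s["gripper_width"])
im=r.capture("wrist")[...,::-1];cv2.imwrite("pics/w.png",cv2.resize(im,(800,600),interpolation=cv2.INTER_CUBIC))
```

```text
[454.30881708 -16.191555   141.29921502] [[-2.92453430e-01  9.56277931e-01  1.87325329e-03]
 [ 9.56279318e-01  2.92454629e-01 -3.95716929e-04]
 [-9.26256962e-04  1.67562460e-03 -9.99998167e-01]] 0.17925875576776257
```

View pics/w.png

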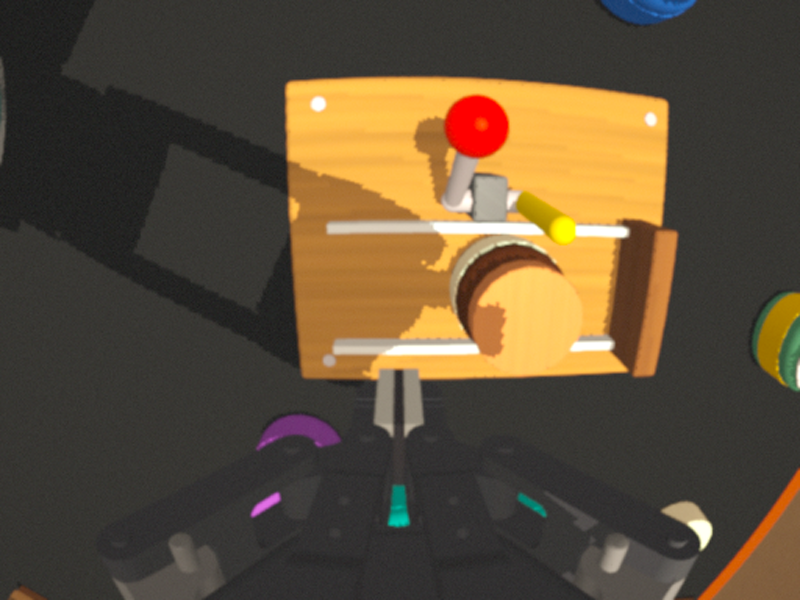

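The wrist view shows the channel square to the image, the jar lid at (525,318), the knob at (477,126) and the finger tips on the channel's centre line at (400,375), clear of everything. Next I go down behind the jar.

Call:
{"fn": "servo_tool", "kwargs": {"plan": [[0,0,-30,0,0,0],[0,0,-60,0,0,0],[0,0,-85,0,0,0],[0,0,-97,0,0,0],[0,0,-97,0,0,0]]}}

```text
time: 1.55
tool_pos: [452.7, -15.9, 42.5]
orientation: [[-0.293, 0.956, -0.002], [0.956, 0.293, 0.0], [0.001, -0.002, -1.0]]
contact_force: [-0.4, 0.9, 0.0]
gripper_width: -0.1
grasp_force: 0.0
```

Call:
{"fn": "servo_tool", "kwargs": {"plan": [[8,2.4,0,0,0,0],[14,4.3,0,0,0,0],[19,5.8,0,0,0,0],[23,7,0,0,0,0],[27,8.2,0,0,0,0]]}}

```text
time: 2.05
tool_pos: [476.9, -8.1, 43.9]
orientation: [[-0.294, 0.956, -0.006], [0.956, 0.294, -0.001], [0.001, -0.006, -1.0]]
contact_force: [-12.7, -5.7, 17.4]
gripper_width: -0.3
grasp_force: 9.7
```

Call:
{"fn": "servo_tool", "kwargs": {"plan": [[4,1.2,0,0,0,0],[8,2.4,0,0,0,0],[12,3.7,0,0,0,0],[16,4.9,0,0,0,0],[20,6.1,0,0,0,0]]}}

```text
time: 2.55
tool_pos: [495.2, -1.6, 43.8]
orientation: [[-0.293, 0.956, -0.009], [0.956, 0.293, -0.0], [0.002, -0.008, -1.0]]
contact_force: [-13.5, -3.5, 17.6]
gripper_width: -0.1
grasp_force: 9.5
```

Run:
```python
from h import *
import cv2
s=r.sense();print(s["tool_pos"],s["contact_force"],s["wrist_torque"])
b=r.capture("side")[...,::-1][150:240,215:315];a=r.capture("scene")[...,::-1][150:240,240:340]
cv2.imwrite("pics/c.png",cv2.resize(np.hstack([b,a]),(800,360),interpolation=cv2.INTER_CUBIC))
```

```text
[495.21999267  -1.64750668  43.82506707] [-13.53068255  -3.50069368  17.63167847] [-0.52485347  1.90278486  0.02415641]
```

View pics/c.png

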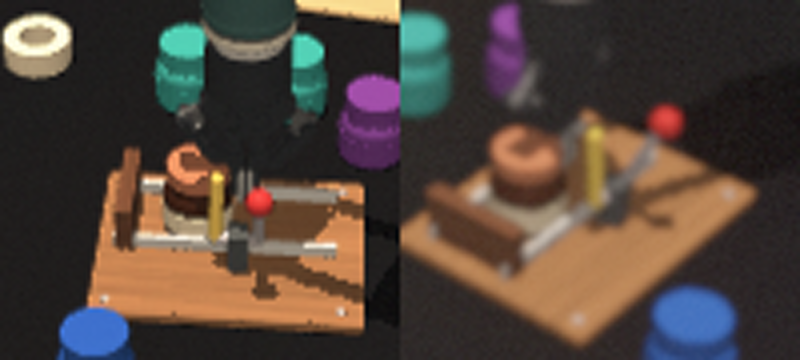

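The side view shows the jar upright and moving. The upward force suggests the tapered fingers are bearing on the lid edge, so I raise a little and keep pushing.

Call:
{"fn": "servo_tool", "kwargs": {"plan": [[0,0,2,0,0,0],[2,0.6,3,0,0,0],[4,1.2,3,0,0,0],[6,1.8,3,0,0,0],[8,2.4,3,0,0,0]]}}

```text
time: 3.15
tool_pos: [508.3, 0.8, 46.2]
orientation: [[-0.292, 0.956, -0.0], [0.956, 0.292, -0.0], [0.0, -0.0, -1.0]]
contact_force: [-1.0, -0.7, 0.6]
gripper_width: -0.0
grasp_force: 1.1
```

Force has dropped to 1 N, which is clean sliding. I continue in small steps.

Call:
{"fn": "servo_tool", "kwargs": {"plan": [[1.5,0.5,0,0,0,0],[3,0.9,0,0,0,0],[4.5,1.4,0,0,0,0],[6,1.8,0,0,0,0],[6,1.8,0,0,0,0]]}}

```text
time: 3.65
tool_pos: [514.4, 2.5, 46.3]
orientation: [[-0.292, 0.956, 0.0], [0.956, 0.292, -0.0], [-0.0, 0.0, -1.0]]
contact_force: [-2.3, -1.1, -0.5]
gripper_width: -0.4
grasp_force: 0.7
```

Call:
{"fn": "servo_tool", "kwargs": {"plan": [[1,0.3,0,0,0,0],[2,0.6,0,0,0,0],[3,0.9,0,0,0,0],[3,0.9,0,0,0,0]]}}

```text
time: 4.05
tool_pos: [517.2, 3.4, 46.3]
orientation: [[-0.292, 0.956, 0.0], [0.956, 0.292, -0.0], [-0.0, 0.0, -1.0]]
contact_force: [-1.4, -1.3, 0.3]
gripper_width: -0.2
grasp_force: 0.9
```

Call:
{"fn": "servo_tool", "kwargs": {"plan": [[1,0.3,0,0,0,0],[2,0.6,0,0,0,0],[2,0.6,0,0,0,0]]}}

```text
time: 4.35
tool_pos: [518.0, 4.0, 46.0]
orientation: [[-0.293, 0.956, -0.002], [0.956, 0.293, -0.0], [0.001, -0.002, -1.0]]
contact_force: [-3.9, -2.4, 1.0]
gripper_width: 0.2
grasp_force: 2.4
```

Call:
{"fn": "servo_tool", "kwargs": {"plan": [[1,0.3,0,0,0,0],[2,0.6,0,0,0,0],[2,0.6,0,0,0,0]]}}

```text
time: 4.65
tool_pos: [518.0, 4.6, 45.7]
orientation: [[-0.293, 0.956, -0.006], [0.956, 0.293, -0.0], [0.002, -0.005, -1.0]]
contact_force: [-8.0, -2.6, 2.4]
gripper_width: 0.1
grasp_force: 4.5
```

The tool has stalled at 518 with force rising, so the jar is home. I back off, rise, and go over to the outer side of the lever.

Call:
{"fn": "servo_tool", "kwargs": {"plan": [[-15,-4.5,0,0,0,0],[-29,-9,0,0,0,0],[-29,-9,45,0,0,0],[-29,-9,90,0,0,0],[-29,-9,110,0,0,0]]}}

```text
time: 5.15
tool_pos: [495.6, -4.7, 160.3]
orientation: [[-0.292, 0.956, 0.008], [0.956, 0.292, -0.001], [-0.003, 0.008, -1.0]]
contact_force: [1.2, -1.0, -0.1]
gripper_width: 0.2
grasp_force: 0.0
```

Call:
{"fn": "servo_tool", "kwargs": {"plan": [[-15,35,0,0,0,0],[-30,75,0,0,0,0],[-45,110,0,0,0,0],[-51,125,0,0,0,0],[-51,125,0,0,0,0]]}}

```text
time: 5.65
tool_pos: [441.2, 122.7, 156.8]
orientation: [[-0.295, 0.955, 0.002], [0.955, 0.295, 0.001], [0.0, 0.003, -1.0]]
contact_force: [-0.1, -0.7, -0.1]
gripper_width: -0.2
grasp_force: 0.0
```

Run:
```python
from h import *
import cv2
s=r.sense();p=s["tool_pos"];R=s["orientation"];print(p)
T=np.array([505.88,-.39,.296]);k=jw(T,[[-26,90,114],[55,0,82],[120,125,12]])
c=r.calibration("wrist");M=c["mount"];f=192/np.tan(np.radians(c["vfov"]/2))
q=((k-p)@R-M[:3,3])@M[:3,:3]
th=np.arctan2(np.hypot(q[:,0],q[:,1]),q[:,2]);u=q[:,:2]/np.hypot(q[:,0],q[:,1])[:,None]*(th*f)[:,None]+[c["cx"],c["cy"]]
im=r.capture("wrist")[...,::-1].copy()
print(u)
for a in u: cv2.drawMarker(im,(int(a[0]),int(a[1])),(255,0,255),0,9)
b=r.capture("side")[...,::-1]
cv2.imwrite("pics/d.png",cv2.resize(np.hstack([im,b]),(800,300),interpolation=cv2.INTER_AREA))
```

```text
[441.20387331 122.72393896 156.78060316]
[[254.204039   276.63147864]
 [333.43225807 328.21819648]
 [387.9564497  190.60550885]]
```

View pics/d.png

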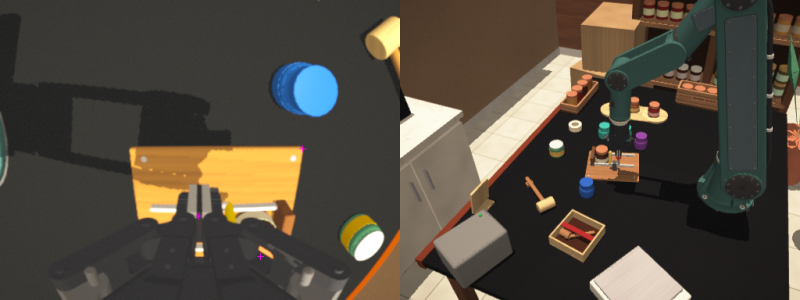

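The board-corner marker lands on the real corner at (302,149). The fingers sit in the lever's plane, outside the knob. I descend and push across.

Call:
{"fn": "servo_tool", "kwargs": {"plan": [[0,0,-30,0,0,0],[0,0,-51,0,0,0],[0,0,-51,0,0,0],[2.9,-9.6,-51,0,0,0],[5.2,-17.2,-51,0,0,0]]}}

```text
time: 6.25
tool_pos: [447.8, 102.3, 106.2]
orientation: [[-0.292, 0.956, 0.002], [0.956, 0.292, -0.0], [-0.001, 0.002, -1.0]]
contact_force: [-0.6, 0.3, 0.6]
gripper_width: -0.2
grasp_force: 0.0
```

Call:
{"fn": "servo_tool", "kwargs": {"plan": [[1.8,-5.7,0,0,0,0],[3.5,-11.5,0,0,0,0],[5.3,-17.2,0,0,0,0],[7,-23,0,0,0,0],[8.8,-28.7,0,0,0,0]]}}

```text
time: 6.75
tool_pos: [456.0, 74.4, 106.3]
orientation: [[-0.292, 0.957, 0.002], [0.957, 0.292, 0.001], [0.0, 0.002, -1.0]]
contact_force: [-0.4, 4.2, 2.6]
gripper_width: -0.0
grasp_force: 1.8
```

Call:
{"fn": "servo_tool", "kwargs": {"plan": [[1.8,-5.7,0,0,0,0],[3.5,-11.5,0,0,0,0],[5.3,-17.2,0,0,0,0],[7,-23,0,0,0,0],[8.8,-28.7,0,0,0,0]]}}

```text
time: 7.25
tool_pos: [463.8, 45.2, 105.1]
orientation: [[-0.292, 0.956, -0.0], [0.956, 0.292, -0.0], [-0.0, -0.001, -1.0]]
contact_force: [0.2, 0.7, -1.0]
gripper_width: -0.1
grasp_force: 0.2
```

Call:
{"fn": "servo_tool", "kwargs": {"plan": [[1.8,-5.7,0,0,0,0],[3.5,-11.5,0,0,0,0],[4.7,-15.3,0,0,0,0],[4.7,-15.3,0,0,0,0]]}}

```text
time: 7.65
tool_pos: [468.7, 30.1, 105.3]
orientation: [[-0.292, 0.956, 0.0], [0.956, 0.292, -0.0], [-0.0, 0.0, -1.0]]
contact_force: [-0.3, -0.2, -0.3]
gripper_width: -0.1
grasp_force: 0.0
```

Call:
{"fn": "servo_tool", "kwargs": {"plan": [[0,0,30,0,0,0],[0,0,70,0,0,0],[-15,48,100,0,0,0],[-30,96,120,0,0,0],[-45,144,120,0,0,0]]}}

```text
time: 8.15
tool_pos: [428.3, 164.5, 227.0]
orientation: [[-0.291, 0.957, 0.005], [0.957, 0.291, 0.001], [-0.0, 0.005, -1.0]]
contact_force: [1.2, 0.4, 0.1]
gripper_width: 0.0
grasp_force: 0.0
```

Run:
```python
from h import *
import cv2
b=r.capture("side")[...,::-1][160:245,215:315];a=r.capture("scene")[...,::-1][160:245,235:335]
cv2.imwrite("pics/e.png",cv2.resize(np.hstack([b,a]),(800,340),interpolation=cv2.INTER_CUBIC))
s=r.sense();print(s["tool_pos"],s["contact_force"])
T=np.array([505.88,-.39,.296]);k=jw(T,[[-26,-14,82],[55,0,82]])
print((proj("side",k)-[215,160])*4,(proj("scene",k)-[235,160])*4+[400,0])
```

```text
[425.26820967 168.16918565 225.49018703] [-0.56898485 -0.28835898 -0.81541198]
[[262.58811497 114.08817715]
 [170.9747948  118.91122548]] [[577.41885504  64.46626322]
 [527.31929522 115.71136612]]
```

View pics/e.png

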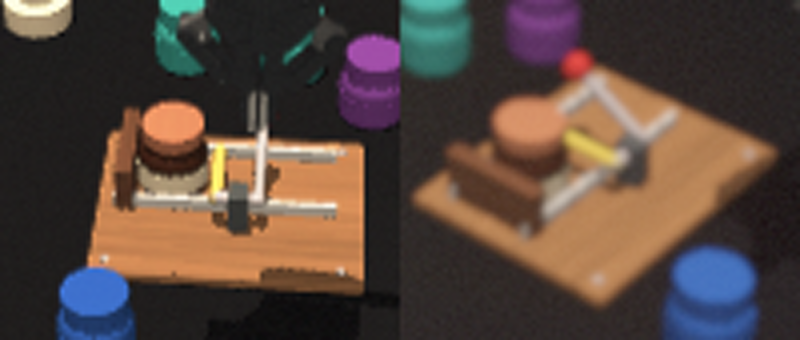

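The lever is locked: its knob is at (577,65), exactly where predicted. The bar lies level behind the jar, and the jar stands upright at the stop with its lid at (172,120), as predicted. The arm is clear.

Call:
{"fn": "servo_tool", "kwargs": {"plan": [[0,0,0,0,0,0],[0,0,0,0,0,0],[0,0,0,0,0,0]]}}

```text
time: 8.55
tool_pos: [427.2, 162.1, 223.9]
orientation: [[-0.291, 0.957, -0.001], [0.957, 0.291, -0.001], [-0.0, -0.001, -1.0]]
contact_force: [-0.1, -0.2, 0.4]
gripper_width: -0.1
grasp_force: 0.0
```

```bash
python3 -c "
from workcell import r
print(r.job_done())"
```

```text
the job is handed in; nothing more can be done
None
```

The jar stands upright against the stop, the lever is locked with its yellow bar behind the jar, and the arm is clear; the job was handed in at about 8.6 s, with no verdict returned.

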